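Make up a parts kit on the packing bench

ROBOT

A 6-joint arm with a two-finger parallel gripper is mounted at the origin on the work surface. World frame = base frame: x ahead of the robot, y to its left, z up, the work surface at z = 0. Lengths are in m, angles in rad, forces in N, time in s.
With the tool pointing down it reaches from about 0.25 to 0.775 m from the base axis. Payload 4 kg.
Tool frame: the origin (TCP) lies at the very end of the fingers, on their centre line; the grasp point (between the pads) lies 19 mm behind it; z points along the fingers, y is the direction in which the jaws open and shut (so a half turn about z gives the same grasp; the last joint's range is limited). The gripper opens to 94 mm and grips with 3 to 60 N. Pads are 16 mm wide; open, the fingers measure 119 mm over their backs; the gripper's body (75 mm by 177 mm) begins 78 mm behind the grasp point.
Start: joints at [-1.309, 0.087, 1.371, -0, 1.684, -0.103], TCP at [0.196, -0.514, 0.206] pointing down, gripper open.
Joint ranges: [-3.1, 3.1], [-0.76, 2.03], [0.27, 2.55], [-1.08, 4.22], [0.17, 2.65], [-2.57, 2.57]. Speed limits (rad/s): [2.79, 2.79, 3.14, 3.14, 3.14, 3.14].

INTERFACE

Orientations are given as [roll, pitch, yaw] about the fixed x, y, z axes, in that order (R = Rz(yaw) Ry(pitch) Rx(roll)).
In Python, from bench import robot, cams, models gives the robot as it stands.
- The arm moves only by the tool step_arm, never from a script. Its argument "series" is a list of rows, each a list of 5 numbers: the gripper command: -1 is shut, 1 is fully open, values between are in proportion, then the shift along the tool's x, y, z in mm, then the turn about the tool's z in degrees. A call has 1 to 20 rows; each row is the pose to reach, as a shift and turn from the pose commanded when the call began, along the tool's axes at that moment; what a row does not reach only later rows make up. A row lasts 1/8 s, in which the tool goes at most 62.5 mm and 10.7 degrees, less where a joint would pass 70% of its speed; a pose out of reach is approached as far as the arm can. A call with a gripper value outside its range is refused whole. The fingers move at their own pace and stop on an object; the grip force is fixed at half the most. Time passes only in rows, so rows that repeat a pose let the fingers close. It gives the time, the measured TCP pose, the force and the opening at its end, in the units of the state.
- robot.get_obs(): the state, without advancing time (a new reading comes with each control period).
- cams.snapshot(name): name is "scene" or "side" or "wrist"; returns a dict with "pixels" (420x560x3 uint8, red, green, blue), "fov_y" (degrees; the focal length in pixels is half the picture's height over the tangent of half this angle, whatever the lens; pixels are square), "cx", "cy" (the principal point, pixels), "R" (3x3) and "t" (3): a world point X has camera coordinates R X + t. Camera axes: x right, y down, z forward; pixel columns grow to the right and rows downward; lengths in m; the calibration is good to about 2 mm. A picture is of the moment at which its call begins. There is no depth.
- robot.close_job(): hands the job in, once; it reports no verdict.
Trained networks look in a picture, given as the dict that the camera call returned (one of the last four; its "shot" number tells which), for a name from the list of things; names that differ only in an ending like _2 or _b are one class to them, and where a whole thing is asked for, a point or a joint stands for the part that bears it (a point fixed in the world has none). Each returns a list of dicts, best first, with "p" (0 to 1); they miss things now and then, are a little off and sometimes report something else, mostly with a low value. They report only what shows in the picture. A call takes as long as a camera call.
- models.find_in(picture, label): "position" ([x, y, z] in m, in world coordinates, good to about 4 mm: the middle of the surface that is visible of it).
- models.pinpoint(picture, label): "position" ([x, y, z] in m, in world coordinates, good to about 4 mm: a listed point, or the origin of a listed thing).
The state is a dict: "time": time; "joint_positions": joint angles; "qvel": joint speeds; "joint_torque": joint torques, N m; "tool_pos": TCP position; "ee_rot": TCP orientation; "wrist_force": force on the tool from outside, world axes, zero at the start; "wrist_torque": the same for the moment, N m; "width": finger opening in m.
Only numpy, scipy, OpenCV 4.12 (cv2) and the standard library are available. Lean on these libraries where they do the work, as an engineer would, in place of code of your own. Each camera call takes 0.05 s, during which the arm holds its last target. There are 200 camera calls.

TASK

Make up this order's parts kit. Lay every brown parts pack inside the open drawer of the dark grey base unit and slide the drawer fully home with the packs in it; and stack the lidded tubs on top of the unit: one deep grey tub on each of its two places, and all the shallow orange-lidded tubs on top of the deep ones (several may go on the same one), every tub flat and square with its four feet down in the recesses of the lid below. Leave the other things on the bench where they are.

Things in the scene. Friction and masses are not known exactly. Their poses are not given: they have to be found in the camera images.
- deep1_centre (a point): Deep lidded tub: grey body, charcoal lid, orange end clips, 126 mm long (own x), 62 mm wide (own y, grip it so), 70 mm high, about 0.4 kg. Point: its centre, half-way up; z up. 4 round-soled feet (14 mm wide, 8 high) at 50 mm in x, 20 mm in y from centre; lid has 4 recesses 18 mm square, 6 deep, at the same spacing. Fits either way round. Seated, its centre is 35 mm above the place's point.
- deep2_centre (a point): Deep lidded tub: grey body, charcoal lid, orange end clips, 126 mm long (own x), 62 mm wide (own y, grip it so), 70 mm high, about 0.4 kg. Point: its centre, half-way up; z up. 4 round-soled feet (14 mm wide, 8 high) at 50 mm in x, 20 mm in y from centre; lid has 4 recesses 18 mm square, 6 deep, at the same spacing. Fits either way round. Seated, its centre is 35 mm above the place's point.
- shallow1_centre (a point): Shallow lidded tub: pale body, orange lid, 126 mm long (own x), 62 mm wide (own y, grip it so), 48 mm high, about 0.25 kg. Point: its centre, half-way up; z up. 4 round-soled feet (14 mm wide, 8 high) at 50 mm in x, 20 mm in y from centre; lid has 4 recesses 18 mm square, 6 deep, at the same spacing. Fits either way round. Seated, its centre is 53 mm above a deep tub's, 42 mm above a shallow one's. May be absent.
- shallow2_centre (a point): Shallow lidded tub: pale body, orange lid, 126 mm long (own x), 62 mm wide (own y, grip it so), 48 mm high, about 0.25 kg. Point: its centre, half-way up; z up. 4 round-soled feet (14 mm wide, 8 high) at 50 mm in x, 20 mm in y from centre; lid has 4 recesses 18 mm square, 6 deep, at the same spacing. Fits either way round. Seated, its centre is 53 mm above a deep tub's, 42 mm above a shallow one's. May be absent.
- shallow3_centre (a point): Shallow lidded tub: pale body, orange lid, 126 mm long (own x), 62 mm wide (own y, grip it so), 48 mm high, about 0.25 kg. Point: its centre, half-way up; z up. 4 round-soled feet (14 mm wide, 8 high) at 50 mm in x, 20 mm in y from centre; lid has 4 recesses 18 mm square, 6 deep, at the same spacing. Fits either way round. Seated, its centre is 53 mm above a deep tub's, 42 mm above a shallow one's. May be absent.
- shallow4_centre (a point): Shallow lidded tub: pale body, orange lid, 126 mm long (own x), 62 mm wide (own y, grip it so), 48 mm high, about 0.25 kg. Point: its centre, half-way up; z up. 4 round-soled feet (14 mm wide, 8 high) at 50 mm in x, 20 mm in y from centre; lid has 4 recesses 18 mm square, 6 deep, at the same spacing. Fits either way round. Seated, its centre is 53 mm above a deep tub's, 42 mm above a shallow one's. May be absent.
- pack1_centre (a point): Parts pack: brown cardboard carton with a tan tape band, 76 mm long (own x), 40 mm wide (own y, the way to grip it), 34 mm high, lying flat on the bench; the point is its centre, z is up. About 0.12 kg. May be absent.
- pack2_centre (a point): Parts pack: brown cardboard carton with a tan tape band, 76 mm long (own x), 40 mm wide (own y, the way to grip it), 34 mm high, lying flat on the bench; the point is its centre, z is up. About 0.12 kg. May be absent.
- place_left (a point): Left (+y) tub place on the base unit: a dark grey drawer module fixed to the bench, 160 mm deep (x), 216 wide (y), 92 high, front (-x) to the robot, turned a little. The place is 126 (x) by 62 mm (y) with the same 4 recesses as a lid. Point: its middle, in the unit's mid-depth, at recess-floor level, 86 mm above the bench (6 below the unit's top); axes the unit's, x pointing back into it.
- place_right (a point): Right (-y) tub place on the base unit, 116 mm to the right of the left one and just like it; the same axes.
- drawer (a joint): How far the base unit's only drawer is pulled out towards the robot, in m: 0 fully shut, 0.12 fully out. It starts 105 to 120 mm out, has no catch, slides with about 2 N of friction plus light damping and stays where it is left. It is shut by pushing on its front or handle.
- drawer_floor (a point): Point on the drawer's floor, 13 mm above the bench, moving with it; unit's axes (x back into it). Inside: x -73 (front panel) to +71 mm, y 97 mm either way; side walls 49 mm, front panel 63 mm high over the floor. Drawn out by d, only the first d behind the front panel is open from above, the rest is under the unit's top, which lets things 61 mm high pass.
- drawer_handle (a point): Middle of the front edge of the drawer's handle, 52 mm above the bench, moving with the drawer: an orange ledge 110 mm wide (y), 10 mm thick, standing 16 mm out of the light grey drawer front (212 mm wide, 8 to 76 mm above the bench). Unit's axes: push along +x to shut the drawer.
- tape_roll: Bystander, not to be moved: brown roll of parcel tape lying flat, 104 mm across, 48 mm high; the point is the centre of its underside.
- safety_knife: Bystander, not to be moved: yellow and black safety knife, 150 by 30 by 18 mm; the point is the centre of its underside.
- barcode_scanner: Bystander, not to be moved: black and grey hand scanner lying on its side, 170 mm long, 40 mm high; the point is the centre of its underside.
- label_roll: Bystander, not to be moved: white label roll standing on end, 84 mm across, 58 mm high; the point is the centre of its underside.
- stapler: Bystander, not to be moved: red stapler, 135 mm long, 49 mm high; the point is the centre of its underside.

How it is judged:
On the way, in this order (a step that is already met when the one before it is completed fails the run):
1. every parts pack present lies in the drawer while it is still open (x of pack1_centre in the frame of drawer_floor between -0.075 and 0.075 m and y of pack1_centre in the frame of drawer_floor between -0.099 and 0.099 m and z of pack1_centre in the frame of drawer_floor between 0.01 and 0.026 m and x of pack2_centre in the frame of drawer_floor between -0.075 and 0.075 m and y of pack2_centre in the frame of drawer_floor between -0.099 and 0.099 m and z of pack2_centre in the frame of drawer_floor between 0.01 and 0.026 m and value of joint drawer above 0.05 m), for 0.2 s.
2. the drawer has been slid shut with the packs in it (x of pack1_centre in the frame of drawer_floor between -0.075 and 0.075 m and y of pack1_centre in the frame of drawer_floor between -0.099 and 0.099 m and z of pack1_centre in the frame of drawer_floor between 0.01 and 0.026 m and x of pack2_centre in the frame of drawer_floor between -0.075 and 0.075 m and y of pack2_centre in the frame of drawer_floor between -0.099 and 0.099 m and z of pack2_centre in the frame of drawer_floor between 0.01 and 0.026 m and value of joint drawer below 0.006 m), for 0.2 s.
At the end, for the whole second after the job is handed in: Packs in the drawer, drawer within 6 mm of shut; each deep tub on a place of the base unit, each shallow tub on a deep or another shallow tub: centres within 6 mm seen from above, height within 3 mm of fully seated, parallel within 5 degrees, tilt under 2 degrees; all at rest (all of step 2 and ((horizontal distance between deep1_centre and place_left below 0.006 m and z of deep1_centre in the frame of place_left between 0.032 and 0.038 m and angle between the x axis of deep1_centre and the x axis of place_left, either way round below 0.09 rad and angle between deep1_centre's own z axis and vertical below 0.035 rad) or (horizontal distance between deep1_centre and place_right below 0.006 m and z of deep1_centre in the frame of place_right between 0.032 and 0.038 m and angle between the x axis of deep1_centre and the x axis of place_right, either way round below 0.09 rad and angle between deep1_centre's own z axis and vertical below 0.035 rad)) and ((horizontal distance between deep2_centre and place_left below 0.006 m and z of deep2_centre in the frame of place_left between 0.032 and 0.038 m and angle between the x axis of deep2_centre and the x axis of place_left, either way round below 0.09 rad and angle between deep2_centre's own z axis and vertical below 0.035 rad) or (horizontal distance between deep2_centre and place_right below 0.006 m and z of deep2_centre in the frame of place_right between 0.032 and 0.038 m and angle between the x axis of deep2_centre and the x axis of place_right, either way round below 0.09 rad and angle between deep2_centre's own z axis and vertical below 0.035 rad)) and ((horizontal distance between shallow1_centre and deep1_centre below 0.006 m and z of shallow1_centre in the frame of deep1_centre between 0.05 and 0.056 m and angle between the x axis of shallow1_centre and the x axis of deep1_centre, either way round below 0.09 rad and angle between shallow1_centre's own z axis and vertical below 0.035 rad) or (horizontal distance between shallow1_centre and deep2_centre below 0.006 m and z of shallow1_centre in the frame of deep2_centre between 0.05 and 0.056 m and angle between the x axis of shallow1_centre and the x axis of deep2_centre, either way round below 0.09 rad and angle between shallow1_centre's own z axis and vertical below 0.035 rad) or (horizontal distance between shallow1_centre and shallow2_centre below 0.006 m and z of shallow1_centre in the frame of shallow2_centre between 0.039 and 0.045 m and angle between the x axis of shallow1_centre and the x axis of shallow2_centre, either way round below 0.09 rad and angle between shallow1_centre's own z axis and vertical below 0.035 rad) or (horizontal distance between shallow1_centre and shallow3_centre below 0.006 m and z of shallow1_centre in the frame of shallow3_centre between 0.039 and 0.045 m and angle between the x axis of shallow1_centre and the x axis of shallow3_centre, either way round below 0.09 rad and angle between shallow1_centre's own z axis and vertical below 0.035 rad) or (horizontal distance between shallow1_centre and shallow4_centre below 0.006 m and z of shallow1_centre in the frame of shallow4_centre between 0.039 and 0.045 m and angle between the x axis of shallow1_centre and the x axis of shallow4_centre, either way round below 0.09 rad and angle between shallow1_centre's own z axis and vertical below 0.035 rad)) and ((horizontal distance between shallow2_centre and deep1_centre below 0.006 m and z of shallow2_centre in the frame of deep1_centre between 0.05 and 0.056 m and angle between the x axis of shallow2_centre and the x axis of deep1_centre, either way round below 0.09 rad and angle between shallow2_centre's own z axis and vertical below 0.035 rad) or (horizontal distance between shallow2_centre and deep2_centre below 0.006 m and z of shallow2_centre in the frame of deep2_centre between 0.05 and 0.056 m and angle between the x axis of shallow2_centre and the x axis of deep2_centre, either way round below 0.09 rad and angle between shallow2_centre's own z axis and vertical below 0.035 rad) or (horizontal distance between shallow2_centre and shallow1_centre below 0.006 m and z of shallow2_centre in the frame of shallow1_centre between 0.039 and 0.045 m and angle between the x axis of shallow2_centre and the x axis of shallow1_centre, either way round below 0.09 rad and angle between shallow2_centre's own z axis and vertical below 0.035 rad) or (horizontal distance between shallow2_centre and shallow3_centre below 0.006 m and z of shallow2_centre in the frame of shallow3_centre between 0.039 and 0.045 m and angle between the x axis of shallow2_centre and the x axis of shallow3_centre, either way round below 0.09 rad and angle between shallow2_centre's own z axis and vertical below 0.035 rad) or (horizontal distance between shallow2_centre and shallow4_centre below 0.006 m and z of shallow2_centre in the frame of shallow4_centre between 0.039 and 0.045 m and angle between the x axis of shallow2_centre and the x axis of shallow4_centre, either way round below 0.09 rad and angle between shallow2_centre's own z axis and vertical below 0.035 rad)) and ((horizontal distance between shallow3_centre and deep1_centre below 0.006 m and z of shallow3_centre in the frame of deep1_centre between 0.05 and 0.056 m and angle between the x axis of shallow3_centre and the x axis of deep1_centre, either way round below 0.09 rad and angle between shallow3_centre's own z axis and vertical below 0.035 rad) or (horizontal distance between shallow3_centre and deep2_centre below 0.006 m and z of shallow3_centre in the frame of deep2_centre between 0.05 and 0.056 m and angle between the x axis of shallow3_centre and the x axis of deep2_centre, either way round below 0.09 rad and angle between shallow3_centre's own z axis and vertical below 0.035 rad) or (horizontal distance between shallow3_centre and shallow1_centre below 0.006 m and z of shallow3_centre in the frame of shallow1_centre between 0.039 and 0.045 m and angle between the x axis of shallow3_centre and the x axis of shallow1_centre, either way round below 0.09 rad and angle between shallow3_centre's own z axis and vertical below 0.035 rad) or (horizontal distance between shallow3_centre and shallow2_centre below 0.006 m and z of shallow3_centre in the frame of shallow2_centre between 0.039 and 0.045 m and angle between the x axis of shallow3_centre and the x axis of shallow2_centre, either way round below 0.09 rad and angle between shallow3_centre's own z axis and vertical below 0.035 rad) or (horizontal distance between shallow3_centre and shallow4_centre below 0.006 m and z of shallow3_centre in the frame of shallow4_centre between 0.039 and 0.045 m and angle between the x axis of shallow3_centre and the x axis of shallow4_centre, either way round below 0.09 rad and angle between shallow3_centre's own z axis and vertical below 0.035 rad)) and ((horizontal distance between shallow4_centre and deep1_centre below 0.006 m and z of shallow4_centre in the frame of deep1_centre between 0.05 and 0.056 m and angle between the x axis of shallow4_centre and the x axis of deep1_centre, either way round below 0.09 rad and angle between shallow4_centre's own z axis and vertical below 0.035 rad) or (horizontal distance between shallow4_centre and deep2_centre below 0.006 m and z of shallow4_centre in the frame of deep2_centre between 0.05 and 0.056 m and angle between the x axis of shallow4_centre and the x axis of deep2_centre, either way round below 0.09 rad and angle between shallow4_centre's own z axis and vertical below 0.035 rad) or (horizontal distance between shallow4_centre and shallow1_centre below 0.006 m and z of shallow4_centre in the frame of shallow1_centre between 0.039 and 0.045 m and angle between the x axis of shallow4_centre and the x axis of shallow1_centre, either way round below 0.09 rad and angle between shallow4_centre's own z axis and vertical below 0.035 rad) or (horizontal distance between shallow4_centre and shallow2_centre below 0.006 m and z of shallow4_centre in the frame of shallow2_centre between 0.039 and 0.045 m and angle between the x axis of shallow4_centre and the x axis of shallow2_centre, either way round below 0.09 rad and angle between shallow4_centre's own z axis and vertical below 0.035 rad) or (horizontal distance between shallow4_centre and shallow3_centre below 0.006 m and z of shallow4_centre in the frame of shallow3_centre between 0.039 and 0.045 m and angle between the x axis of shallow4_centre and the x axis of shallow3_centre, either way round below 0.09 rad and angle between shallow4_centre's own z axis and vertical below 0.035 rad)) and linear speed of each of deep1, deep2, shallow1, shallow2, shallow3, shallow4, pack1, pack2 below 0.02 m/s); the robot touches nothing.
It fails at once if one of the other things on the bench (tape roll, knife, scanner, label roll, stapler) was moved by more than 40 mm (distance of any of tape_roll, safety_knife, barcode_scanner, label_roll, stapler from where it was at the start of the episode above 0.04 m).
Of shallow1, shallow2, shallow3, shallow4 only 3 to 4 are there at a start; the rules pass over those that are not, and their reading is None.
Of pack1, pack2 only 1 to 2 are there at a start; the rules pass over those that are not, and their reading is None.
At some moment in a run one of pack1, pack2, shallow1, shallow2, shallow3, shallow4 may be knocked a few centimetres aside while the robot is not near it.
Once in a run the grip may slacken for a moment while it holds something.
It also fails if it takes over 210 s, if anything falls off the work surface, if the arm or the gripper's body presses on something with over 40 N, if the wrist force passes 120 N, or if a joint passes its speed limit or range.

## Working session

There is one attempt and no reset: what is moved stays moved. The work goes in short steps, Python scripts to look and compute and a tool call to move; the robot and the scene stay as the last step left them, time stands still between calls to the robot, and variables do not carry over. Pictures are saved under pics/ and viewed, about 12 in all and at most 16, crops included, and the job is handed in when it is done.

Besides the shell and the picture viewer there is one more tool, called after ">>>" as name([rows], argument=value, ...), one row to a line, values as JSON. step_arm: Moves the arm, as the interface text tells. Its arguments: {"type":"object","properties":{"series":{"type":"array","items":{"type":"array","items":{"type":"number"}}}},"required":["series"]}

```bash
mkdir -p pics; ls; cat > h.py <<'E'
import numpy as np, cv2
from bench import robot, cams, models
def save(s,n): cv2.imwrite('pics/'+n+'.png',cv2.cvtColor(s['pixels'],cv2.COLOR_RGB2BGR))
def K(s):
    f=s['pixels'].shape[0]/2/np.tan(np.radians(s['fov_y'])/2); return f
def proj(s,X):
    c=np.array(s['R'])@np.asarray(X)+np.array(s['t']); f=K(s); return np.array([s['cx']+f*c[0]/c[2],s['cy']+f*c[1]/c[2]])
def unproj(s,u,v,z):
    R=np.array(s['R']);f=K(s);d=R.T@np.array([(u-s['cx'])/f,(v-s['cy'])/f,1]);o=-R.T@np.array(s['t'])
    return o+d*(z-o[2])/d[2]
E
python3 - <<'E'
from h import *
o=robot.get_obs(); print({k:np.round(v,3).tolist() for k,v in o.items()})
L=['deep1_centre','shallow1_centre','pack1_centre','place_left','place_right','drawer_floor','drawer_handle','tape_roll','safety_knife','barcode_scanner','label_roll','stapler']
for c in ['scene','side']:
    s=cams.snapshot(c); save(s,c+'0'); print(c,s['fov_y'],np.round(s['R'],2).tolist(),np.round(s['t'],2))
    for l in L:
        for r in models.pinpoint(s,l):
            if r['p']>.3: print(l,np.round(r['position'],3),round(r['p'],2),proj(s,r['position']).round())
E
```

```text
pics
{'time': 0.0, 'joint_positions': [-1.309, 0.088, 1.372, -0.0, 1.684, -0.103], 'qvel': [0.001, 0.001, 0.0, -0.0, 0.002, 0.002], 'joint_torque': [0.0, -34.019, -30.242, 0.072, 0.033, -0.0], 'tool_pos': [0.196, -0.513, 0.204], 'ee_rot': [-3.139, -0.0, 0.365], 'wrist_force': [-0.342, 0.584, 0.348], 'wrist_torque': [0.02, -0.044, -0.018], 'width': 0.094}
scene 48.07165102124069 [[-0.75, 0.67, 0.01], [0.55, 0.63, -0.54], [-0.37, -0.4, -0.84]] [ 0.37 -0.24  1.84]
deep1_centre [0.574 0.408 0.017] 0.63 [343. 309.]
deep1_centre [0.565 0.265 0.028] 0.61 [313. 274.]
deep1_centre [ 0.449 -0.395  0.032] 0.6 [214. 136.]
shallow1_centre [ 0.552 -0.269  0.026] 0.78 [213. 171.]
pack1_centre [0.444 0.003 0.051] 0.58 [286. 198.]
pack1_centre [ 0.584 -0.401  0.016] 0.55 [185. 156.]
place_left [0.662 0.033 0.088] 0.91 [242. 235.]
place_left [0.572 0.41  0.016] 0.67 [344. 310.]
place_left [ 0.553 -0.266  0.024] 0.63 [214. 172.]
place_right [ 0.65  -0.08   0.082] 0.97 [223. 211.]
place_right [ 0.368  0.494 -0.002] 0.71 [406. 290.]
place_right [0.367 0.269 0.021] 0.48 [356. 240.]
drawer_floor [ 0.542 -0
[... 822 characters left out ...]
57  0.412 0.017] 0.31 [190. 317.]
shallow1_centre [ 0.545 -0.268  0.022] 0.66 [307. 174.]
pack1_centre [ 0.368  0.491 -0.001] 0.6 [240. 377.]
place_left [0.668 0.032 0.083] 0.59 [232. 201.]
place_right [ 0.653 -0.081  0.091] 0.9 [253. 180.]
drawer_floor [ 0.54  -0.006  0.009] 0.73 [273. 223.]
drawer_handle [0.44  0.    0.049] 0.74 [301. 226.]
tape_roll [ 0.732  0.253 -0.   ] 0.59 [177. 259.]
safety_knife [ 0.366  0.491 -0.003] 0.77 [242. 378.]
safety_knife [0.667 0.035 0.083] 0.37 [231. 202.]
barcode_scanner [ 0.734 -0.241 -0.   ] 0.72 [257. 168.]
label_roll [ 0.287  0.415 -0.001] 0.89 [284. 366.]
label_roll [0.368 0.49  0.   ] 0.62 [241. 377.]
stapler [ 0.296 -0.433  0.006] 0.76 [388. 171.]
```

View pics/scene0.png

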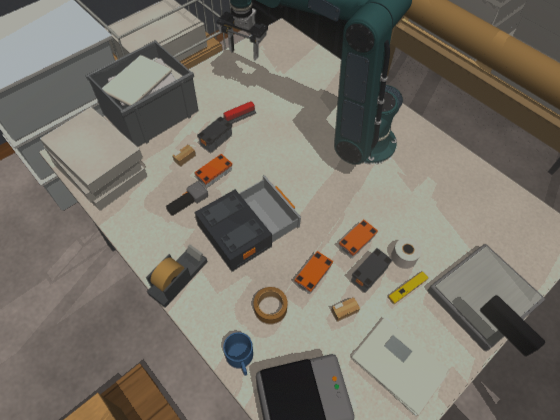

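View pics/side0.png

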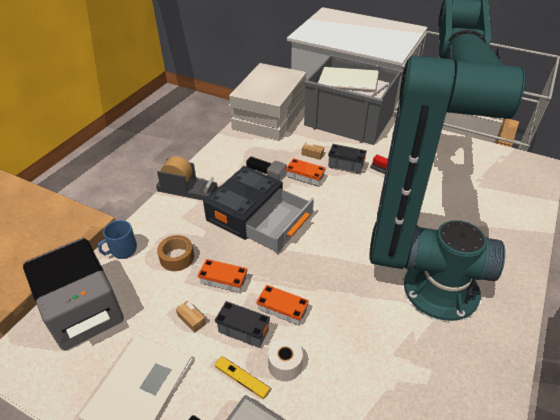

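```bash
cat >> h.py <<'E'
def tool():
    o=robot.get_obs(); return np.array(o['tool_pos']), o['ee_rot'][2]
def rows(p,yaw,p0=None,y0=None):
    """shift (mm) and turn (deg) from the present pose to TCP p, yaw (mod pi chosen by caller)"""
    if p0 is None: p0,y0=tool()
    d=(np.asarray(p)-p0)*1000; c,s=np.cos(y0),np.sin(y0)
    t=np.degrees((y0-yaw+np.pi)%(2*np.pi)-np.pi)
    return np.round([d@[c,s,0], d@[s,-c,0], -d[2], t],1)
E
python3 - <<'E'
from h import *
s=cams.snapshot('wrist'); R=np.array(s['R']);t=np.array(s['t']);c=-R.T@t
p,y=tool();Rt=np.array([[np.cos(y),np.sin(y),0],[np.sin(y),-np.cos(y),0],[0,0,-1]])
print(s['fov_y'],'cam in tool',Rt.T@(c-p),'axes in tool\n',(Rt.T@R.T).round(3))
s=cams.snapshot('scene')
print('deep2?',unproj(s,371,262,.07),'pack2',unproj(s,345,306,.034),'sh313',unproj(s,313,269,.048),'sh358',unproj(s,358,235,.048))
print(rows([.5,-.34,.36],-0.11))
E
```

```text
58.86581143310962 cam in tool [ 0.06628385  0.00066092 -0.17900073] axes in tool
 [[ 0.    -0.973 -0.229]
 [ 1.     0.     0.001]
 [-0.001 -0.229  0.973]]
deep2? [0.41554952 0.36774528 0.07      ] pack2 [0.56802992 0.40714237 0.034     ] sh313 [0.56022628 0.25806159 0.048     ] sh358 [0.3628535  0.26859783 0.048     ]
[ 345.8  -54.  -154.5   27.2]
```

>>> step_arm([
  [1,0,0,-100,0],
  [1,346,-54,-100,27],
  [1,346,-54,-100,27],
  [1,346,-54,-100,27],
  [1,346,-54,-100,27],
  [1,346,-54,-100,27],
  [1,346,-54,-100,27],
  [1,346,-54,-100,27],
  [1,346,-54,-100,27],
])

```text
time: 2.52
tool_pos: [0.4999, -0.3401, 0.3052]
ee_rot: [3.141, 0.001, -0.106]
wrist_force: [-0.2, 0.3, -0.1]
width: 0.0943
```

```bash
python3 - <<'E'
from h import *
s=cams.snapshot('wrist'); save(s,'w1'); print(tool())
for l in ['deep1_centre','shallow1_centre','pack1_centre','place_right','drawer_handle']:
    for r in models.pinpoint(s,l):
        if r['p']>.3: print(l,np.round(r['position'],3),round(r['p'],2),proj(s,r['position']).round())
E
```

```text
(array([ 0.49936823, -0.34054467,  0.30534211]), np.float64(-0.10759745544208754))
shallow1_centre [ 0.552 -0.27   0.026] 0.88 [219. 147.]
pack1_centre [ 0.584 -0.406  0.022] 0.78 [328. 108.]
place_right [ 0.651 -0.079  0.085] 0.67 [ 8. 71.]
drawer_handle [ 0.444 -0.003  0.049] 0.56 [ 14. 259.]
```

View pics/w1.png

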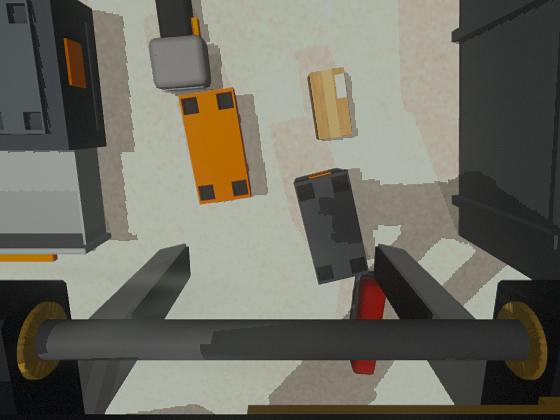

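```bash
cat >> h.py <<'E'
from scipy.optimize import minimize
def fitlid(s,x,y,yaw,z):
    """fit the 4 lid recesses (dark squares) at plane height z -> x,y,yaw,score"""
    g=cv2.GaussianBlur(cv2.cvtColor(s['pixels'],cv2.COLOR_RGB2GRAY).astype(np.float32),(3,3),0)
    R=np.array(s['R']);t=np.array(s['t']);f=K(s)
    a=np.linspace(-8,8,9);inn=np.array([(u,v) for u in a for v in a])
    b=np.linspace(-11.5,11.5,13);ring=np.array([(u,v) for u in b for v in b if max(abs(u),abs(v))>11])
    C=[(i*50,j*20) for i in(-1,1) for j in(-1,1)]
    I=np.concatenate([inn+c for c in C])/1000;O=np.concatenate([ring+c for c in C])/1000
    def samp(q,P):
        c,n=np.cos(q[2]),np.sin(q[2])
        X=np.c_[q[0]+P[:,0]*c-P[:,1]*n,q[1]+P[:,0]*n+P[:,1]*c,np.full(len(P),z)]@R.T+t
        return cv2.remap(g,(s['cx']+f*X[:,0]/X[:,2]).astype(np.float32),(s['cy']+f*X[:,1]/X[:,2]).astype(np.float32),1).ravel()
    def cost(q):
        i=samp(q,I).reshape(4,-1);o=samp(q,O).reshape(4,-1)
        return -np.mean((o.mean(1)-i.mean(1)))+ .3*np.mean(o.std(1))
    G=[(x+dx,y+dy,yaw+w) for dx in np.arange(-.018,.0181,.003) for dy in np.arange(-.018,.0181,.003) for w in np.arange(-.3,.31,.06)]
    G.sort(key=cost); best=min((minimize(cost,q,method='Nelder-Mead',options=dict(initial_simplex=np.array(q)+np.array([[0,0,0],[.002,0,0],[0,.002,0],[0,0,.03]]),xatol=1e-5,fatol=1e-3)) for q in G[:4]),key=lambda r:r.fun)
    return np.r_[best.x,-best.fun].round(4)
def lidpx(s,px,z):
    """seed from two pixels on the lid's long axis ends"""
    A,B=[unproj(s,*p,z) for p in px]; m=(A+B)/2; return m[0],m[1],np.arctan2(*(A-B)[1::-1])
def draw(s,img,q,z):
    c,n=np.cos(q[2]),np.sin(q[2])
    for i in(-1,1):
        for j in(-1,1):
            P=[proj(s,[q[0]+u*c-v*n,q[1]+u*n+v*c,z]) for u,v in [(i*.05+a*.009,j*.02+b*.009) for a,b in((-1,-1),(1,-1),(1,1),(-1,1))]]
            cv2.polylines(img,[np.int32(np.round(np.array(P)*8))],True,(0,255,0),1,0,3)
def pack(s,p,z=.034):
    """brown pack near p: top outline -> centre, yaw, sizes"""
    hsv=cv2.cvtColor(s['pixels'],cv2.COLOR_RGB2HSV); m=cv2.inRange(hsv,(8,70,70),(25,255,255))
    u,v=proj(s,p); n,lab,st,ce=cv2.connectedComponentsWithStats(m)
    k=1+np.argmin(np.hypot(*(ce[1:]-[u,v]).T)+1e3*(st[1:,4]<150))
    cn=np.concatenate(cv2.findContours((lab==k).astype(np.uint8),0,2)[0]).reshape(-1,2)
    P=np.array([unproj(s,a,b,z)[:2] for a,b in cn]); r=cv2.minAreaRect((P*1000).astype(np.float32))
    B=cv2.boxPoints(r); e=max((B[1]-B[0],B[2]-B[1]),key=np.linalg.norm)
    return np.round(r[0],1),np.round(r[1],1),round(float(np.arctan2(e[1],e[0])),3)
E
python3 - <<'E'
from h import *
s=cams.snapshot('wrist'); img=cv2.cvtColor(s['pixels'],cv2.COLOR_RGB2BGR)
sd=lidpx(s,((324,181),(341,268)),.07); d=fitlid(s,*sd,.07); print('deep',np.round(sd,3),d)
ss=lidpx(s,((208,101),(224,190)),.048); h=fitlid(s,*ss,.048); print('sh',np.round(ss,3),h)
q=lidpx(s,((12,20),(12,120)),.092); 
draw(s,img,d,.07);draw(s,img,h,.048); print(pack(s,[.584,-.406,.03]))
cv2.imwrite('pics/w1f.png',cv2.resize(img[60:300,130:410],None,fx=2,fy=2))
E
```

```text
deep [ 0.45  -0.396  0.109] [ 0.4453 -0.3939  0.1422 32.3376]
sh [ 0.553 -0.271  0.034] [ 5.5160e-01 -2.6860e-01  3.8900e-02  5.7969e+01]
(array([ 586.8, -406.2]), array([76.3, 42.4]), 0.07)
```

View pics/w1f.png

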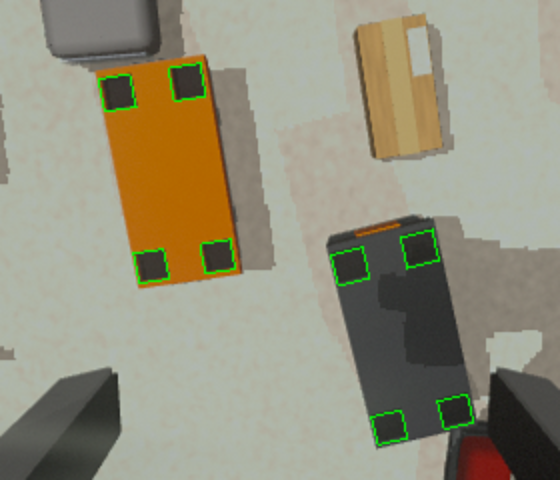

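```bash
python3 -c "
from h import *
print(tool(),rows([.586,-.406,.008],.07))"
```

```text
(array([ 0.49943403, -0.34057985,  0.30568252]), np.float64(-0.10801107347374539)) [ 93.1  55.7 297.7 -10.2]
```

>>> step_arm([
  [1,93,56,62,-10],
  [1,93,56,124,-10],
  [1,93,56,186,-10],
  [1,93,56,240,-10],
  [1,93,56,270,-10],
  [1,93,56,290,-10],
  [1,93,56,298,-10],
  [1,93,56,298,-10],
  [-1,93,56,298,-10],
  [-1,93,56,298,-10],
  [-1,93,56,298,-10],
  [-1,93,56,298,-10],
  [-1,93,56,298,-10],
  [-1,93,56,298,-10],
  [-1,93,56,285,-10],
  [-1,93,56,260,-10],
  [-1,93,56,200,-10],
  [-1,93,56,140,-10],
  [-1,93,56,100,-10],
  [-1,93,56,100,-10],
])

```text
time: 5.38
tool_pos: [0.5884, -0.4068, 0.2122]
ee_rot: [3.134, -0.008, 0.068]
wrist_force: [0.3, -0.2, -0.9]
width: 0.0404
```

```bash
python3 -c "
from h import *
print(tool(),rows([.50,.02,.25],-.11))"
```

```text
(array([ 0.5883854 , -0.40676131,  0.21220606]), np.float64(0.06823170426882852)) [ -59.1 -431.8  -37.8   10.2]
```

>>> step_arm([
  [-1,-59,-432,-50,10],
  [-1,-59,-432,-50,10],
  [-1,-59,-432,-50,10],
  [-1,-59,-432,-50,10],
  [-1,-59,-432,-50,10],
  [-1,-59,-432,-50,10],
  [-1,-59,-432,-50,10],
  [-1,-59,-432,-50,10],
  [-1,-59,-432,-50,10],
  [-1,-59,-432,-50,10],
  [-1,-59,-432,-50,10],
])

```text
time: 6.75
tool_pos: [0.4985, 0.0202, 0.2547]
ee_rot: [3.141, 0.001, -0.109]
wrist_force: [-0.4, 0.2, -1.4]
width: 0.0398
```

```bash
python3 - <<'E'
from h import *
s=cams.snapshot('wrist'); img=cv2.cvtColor(s['pixels'],cv2.COLOR_RGB2BGR); print(tool(),robot.get_obs()['width'])
for l in ['place_left','place_right','drawer_floor','drawer_handle']:
    for r in models.pinpoint(s,l):
        if r['p']>.3: print(l,np.round(r['position'],3),round(r['p'],2),proj(s,r['position']).round())
for p in ([.664,.033],[.652,-.081]):
    q=fitlid(s,*p,-.11,.092); print(q); draw(s,img,q,.092)
cv2.imwrite('pics/w2.png',img)
E
```

```text
(array([0.49858302, 0.02028125, 0.25488668]), np.float64(-0.10863809356127985)) 0.039777098771925715
place_left [0.665 0.039 0.088] 0.7 [237.  10.]
place_right [ 0.653 -0.078  0.086] 0.83 [376.  10.]
drawer_floor [ 0.54  -0.01   0.011] 0.56 [304. 148.]
[ 0.6647  0.0352 -0.1088 11.8524]
[ 0.652  -0.0824 -0.1082 10.0116]
```

View pics/w2.png

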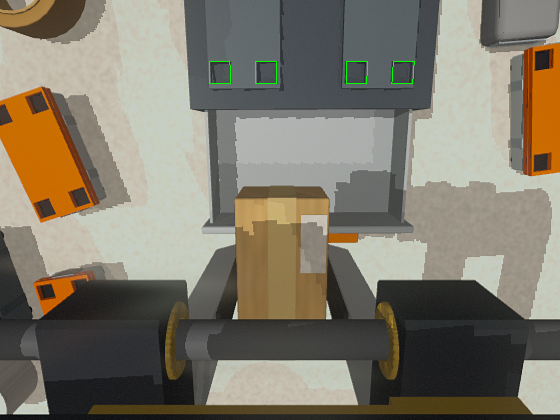

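```bash
python3 -c "
from h import *
print(rows([.519,-.057,.025],-.108))"
```

```text
[ 28.7  75.4 230.4   0. ]
```

>>> step_arm([
  [-1,29,75,50,0],
  [-1,29,75,100,0],
  [-1,29,75,160,0],
  [-1,29,75,195,0],
  [-1,29,75,215,0],
  [-1,29,75,226,0],
  [-1,29,75,231,0],
  [-1,29,75,231,0],
  [0.2,29,75,231,0],
  [0.2,29,75,231,0],
  [0.2,29,75,231,0],
  [0.2,29,75,231,0],
  [0.2,29,75,200,0],
  [0.2,29,75,140,0],
  [0.2,29,75,80,0],
  [0.2,29,75,20,0],
  [1,29,75,-30,0],
  [1,29,75,-30,0],
])

```text
time: 9.25
tool_pos: [0.5212, -0.0566, 0.2914]
ee_rot: [3.14, -0.011, -0.106]
wrist_force: [0.3, -1.0, -0.5]
width: 0.0732
```

```bash
python3 -c "
from h import *
print(tool(),rows([.50,.36,.29],2.0))
s=cams.snapshot('wrist');save(s,'w3');print(pack(s,[.519,-.057,.047],.047))
for r in models.pinpoint(s,'pack1_centre'): print(r)"
```

```text
(array([ 0.52124918, -0.05655818,  0.29139451]), np.float64(-0.10638866215574039)) [ -65.4 -411.9    1.4 -120.7]
(array([521.6, -57. ]), array([39.2, 76.9]), -0.096)
{'position': [0.518, -0.0548, 0.0338], 'p': 0.59}
```

```bash
python3 -c "
from h import *
print(tool(),rows([.41,.29,.34],.3))"
```

```text
(array([ 0.51937515, -0.05617268,  0.28548876]), np.float64(-0.10643814779078875)) [-145.5 -332.6  -54.5  -23.3]
```

>>> step_arm([
  [1,-145,-333,-55,-23],
  [1,-145,-333,-55,-23],
  [1,-145,-333,-55,-23],
  [1,-145,-333,-55,-23],
  [1,-145,-333,-55,-23],
  [1,-145,-333,-55,-23],
  [1,-145,-333,-55,-23],
  [1,-145,-333,-55,-23],
  [1,-145,-333,-55,-23],
  [1,-145,-333,-55,-23],
])

```text
time: 10.6
tool_pos: [0.411, 0.2891, 0.34]
ee_rot: [3.141, 0.001, 0.293]
wrist_force: [0.9, -0.4, 0.5]
width: 0.094
```

```bash
python3 - <<'E'
from h import *
s=cams.snapshot('wrist'); save(s,'w4'); print(tool())
for l in ['deep1_centre','shallow1_centre','pack1_centre']:
    for r in models.pinpoint(s,l):
        if r['p']>.3: print(l,np.round(r['position'],3),round(r['p'],2),proj(s,r['position']).round())
print(pack(s,[.568,.407,.03]))
E
```

```text
(array([0.41098914, 0.28929532, 0.3402684 ]), np.float64(0.29279107913791824))
pack1_centre [ 0.52  -0.058  0.031] 0.61 [557. 177.]
(array([569. , 407.4]), array([46.4, 76.9]), -0.305)
```

View pics/w4.png

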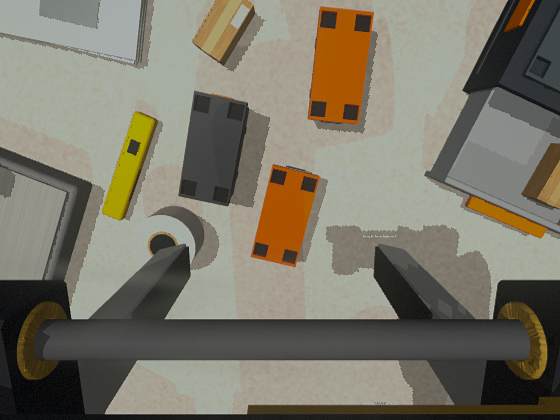

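```bash
python3 - <<'E'
from h import *
s=cams.snapshot('wrist'); img=cv2.cvtColor(s['pixels'],cv2.COLOR_RGB2BGR)
for n,px,z in (('deepL',((220,104),(207,190)),.07),('shFar',((345,19),(334,113)),.048),('shNear',((295,178),(276,254)),.048)):
    q=fitlid(s,*lidpx(s,px,z),z); print(n,q)
print(rows([.569,.407,.009],-.305))
E
```

```text
deepL [ 0.424   0.3808  0.0877 29.9286]
shFar [ 0.5629  0.262   0.1958 55.2257]
shNear [3.66500e-01 2.71800e-01 5.30000e-02 5.38649e+01]
[185.4 -66.1 331.5  34.3]
```

>>> step_arm([
  [1,60,-22,20,10],
  [1,120,-44,60,20],
  [1,185,-66,120,30],
  [1,185,-66,180,34],
  [1,185,-66,240,34],
  [1,185,-66,290,34],
  [1,185,-66,320,34],
  [1,185,-66,331,34],
  [1,185,-66,331,34],
  [-1,185,-66,331,34],
  [-1,185,-66,331,34],
  [-1,185,-66,331,34],
  [-1,185,-66,331,34],
  [-1,185,-66,331,34],
  [-1,185,-66,331,34],
  [-1,185,-66,310,34],
  [-1,185,-66,260,34],
  [-1,185,-66,200,34],
  [-1,185,-66,140,34],
  [-1,185,-66,130,34],
])

```text
time: 13.35
tool_pos: [0.5704, 0.4084, 0.2196]
ee_rot: [-3.132, -0.009, -0.298]
wrist_force: [0.4, -0.6, -1.7]
width: 0.0397
```

```bash
python3 -c "
from h import *
print(tool(),robot.get_obs()['width'],rows([.529,.038,.19],-.108))"
```

```text
(array([0.57040344, 0.4084405 , 0.21958396]), np.float64(-0.2984845472919335)) 0.039663190165921965 [ 69.4 366.2  29.6 -10.9]
```

>>> step_arm([
  [-1,69,366,0,-11],
  [-1,69,366,0,-11],
  [-1,69,366,0,-11],
  [-1,69,366,0,-11],
  [-1,69,366,0,-11],
  [-1,69,366,0,-11],
  [-1,69,366,0,-11],
  [-1,69,366,20,-11],
  [-1,69,366,20,-11],
  [-1,69,366,20,-11],
])

```text
time: 14.6
tool_pos: [0.5266, 0.0381, 0.1904]
ee_rot: [-3.141, 0.001, -0.105]
wrist_force: [0.0, -0.4, -1.1]
width: 0.0398
```

```bash
python3 -c "
from h import *
print(tool(),robot.get_obs()['width'],rows([.529,.038,.026],-.108))"
```

```text
(array([0.52659486, 0.03808703, 0.19041724]), np.float64(-0.10507906733847228)) 0.039777047092346314 [  2.4  -0.2 164.4   0.2]
```

>>> step_arm([
  [-1,2,0,60,0],
  [-1,2,0,115,0],
  [-1,2,0,145,0],
  [-1,2,0,160,0],
  [-1,2,0,164,0],
  [-1,2,0,164,0],
  [0.2,2,0,164,0],
  [0.2,2,0,164,0],
  [0.2,2,0,164,0],
  [0.2,2,0,164,0],
  [0.2,2,0,130,0],
  [0.2,2,0,70,0],
  [-1,2,0,10,0],
  [-1,-60,50,-40,0],
  [-1,-120,50,-40,0],
  [-1,-130,50,-40,0],
  [-1,-130,50,-40,0],
])

```text
time: 16.73
tool_pos: [0.3914, 0.0012, 0.2317]
ee_rot: [3.141, -0.004, -0.107]
wrist_force: [0.9, 0.0, -0.2]
width: 0.01
```

```bash
python3 - <<'E'
from h import *
s=cams.snapshot('wrist'); save(s,'w5'); print(tool())
for l in ['drawer_floor','drawer_handle','pack1_centre']:
    for r in models.pinpoint(s,l):
        if r['p']>.3: print(l,np.round(r['position'],3),round(r['p'],2),proj(s,r['position']).round())
for p in ([.664,.033],[.652,-.081]): print(fitlid(s,*p,-.11,.092))
print(rows([.40,.002,.045],-.108))
E
```

```text
(array([0.39222106, 0.00118793, 0.2310249 ]), np.float64(-0.1068392333149073))
drawer_floor [ 0.536 -0.011  0.016] 0.98 [278.  47.]
drawer_floor [0.562 0.233 0.02 ] 0.58 [25. 46.]
drawer_handle [ 0.443 -0.006  0.046] 0.64 [283. 144.]
pack1_centre [ 0.519 -0.055  0.032] 0.69 [325.  57.]
[ 0.646  0.015 -0.41  -0.   ]
[ 0.634 -0.099 -0.41  -0.   ]
[ 7.100e+00 -1.500e+00  1.848e+02  1.000e-01]
```

View pics/w5.png

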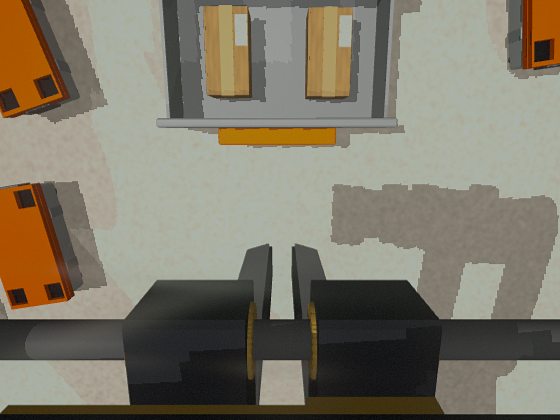

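>>> step_arm([
  [-1,7,-1,60,0],
  [-1,7,-1,120,0],
  [-1,7,-1,175,0],
  [-1,7,-1,193,0],
  [-1,20,-1,193,0],
  [-1,32,-1,193,0],
  [-1,42,-1,193,0],
  [-1,52,-1,193,0],
  [-1,62,-1,193,0],
  [-1,72,-1,193,0],
  [-1,82,-1,193,0],
  [-1,92,-1,193,0],
  [-1,102,-1,193,0],
  [-1,112,-1,193,0],
  [-1,122,-1,193,0],
  [-1,130,-1,193,0],
  [-1,136,-1,193,0],
  [-1,140,-1,193,0],
  [-1,140,-1,193,0],
])

```text
time: 19.3
tool_pos: [0.5321, -0.0128, 0.0374]
ee_rot: [3.141, -0.001, -0.106]
wrist_force: [0.2, -0.0, 0.2]
width: 0.0008
```

>>> step_arm([
  [-1,3,0,0,0],
  [-1,6,0,0,0],
  [-1,9,0,0,0],
  [-1,9,0,0,0],
])

```text
time: 19.8
tool_pos: [0.5408, -0.0137, 0.0374]
ee_rot: [3.141, -0.001, -0.106]
wrist_force: [-0.9, -0.3, -0.1]
width: -0.0
```

>>> step_arm([
  [-1,2,0,0,0],
  [-1,4,0,0,0],
  [-1,6,0,0,0],
  [-1,6,0,0,0],
])

```text
time: 20.3
tool_pos: [0.5445, -0.0141, 0.0374]
ee_rot: [3.141, 0.005, -0.106]
wrist_force: [-7.1, -0.3, 4.2]
width: 0.0005
```

```bash
python3 - <<'E'
from h import *
s=cams.snapshot('scene'); 
print(robot.get_obs()['wrist_force'])
for c in ('scene','side'):
  s=cams.snapshot(c); save(s,c+'6')
  for l in ['drawer_floor','drawer_handle']:
    for r in models.pinpoint(s,l):
        if r['p']>.3: print(l,np.round(r['position'],3),round(r['p'],2),proj(s,r['position']).round())
E
```

```text
[-6.68679921 -1.27844099  4.33786485]
drawer_handle [ 0.553 -0.008  0.049] 0.7 [260. 214.]
drawer_handle [0.366 0.271 0.019] 0.48 [356. 240.]
drawer_handle [ 0.551 -0.012  0.051] 0.77 [271. 212.]
```

>>> step_arm([
  [-1,3,0,0,0],
  [-1,5,0,0,0],
  [-1,5,0,0,0],
])

```text
time: 21.02
tool_pos: [0.5445, -0.0141, 0.0374]
ee_rot: [3.141, 0.016, -0.106]
wrist_force: [-19.2, 0.4, 14.1]
width: 0.0005
```

>>> step_arm([
  [-1,-40,0,0,0],
  [-1,-80,0,-40,0],
  [-1,-100,0,-100,0],
  [-1,-100,0,-160,0],
  [1,-100,0,-215,0],
  [1,-40,0,-270,0],
  [1,-30,0,-290,0],
  [1,-30,0,-290,0],
  [1,-30,0,-290,0],
])

```text
time: 22.15
tool_pos: [0.5211, -0.0114, 0.3263]
ee_rot: [-3.141, 0.001, -0.106]
wrist_force: [-0.4, -0.7, 0.3]
width: 0.0471
```

```bash
python3 - <<'E'
from h import *
s=cams.snapshot('wrist'); save(s,'w7'); print(tool()); img=cv2.cvtColor(s['pixels'],cv2.COLOR_RGB2BGR)
for p in ([.664,.033],[.652,-.081]): 
    q=fitlid(s,*p,-.11,.092);print(q);draw(s,img,q,.092)
cv2.imwrite('pics/w7.png',img)
p0=[.4455,-.3945]
print(rows([.4453,-.3939,.15],.1422),rows([.4453,-.3939,.025],.1422))
E
```

```text
(array([ 0.52063942, -0.01135223,  0.32588844]), np.float64(-0.1063023827345253))
[ 0.6449  0.0553 -0.105  19.0487]
[ 0.6328 -0.0591 -0.1066  9.2834]
[-34.3 388.4 175.9 -14.2] [-34.3 388.4 300.9 -14.2]
```

View pics/w7.png

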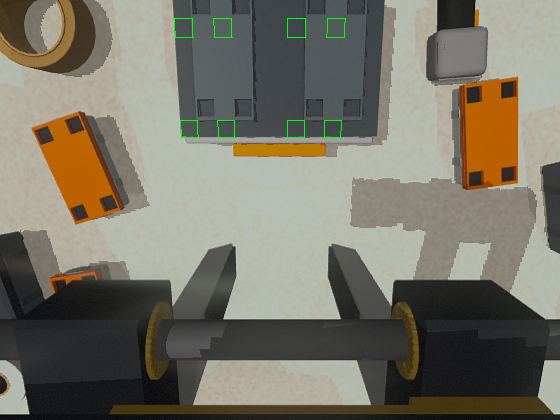

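```bash
sed -i 's/def fitlid(s,x,y,yaw,z):/def fitlid(s,x,y,yaw,z,r=.018,w0=.3):/; s/np.arange(-.018,.0181,.003)/np.linspace(-r,r,13)/g; s/np.arange(-.3,.31,.06)/np.linspace(-w0,w0,11)/' h.py
python3 - <<'E'
from h import *
s=cams.snapshot('wrist'); img=cv2.cvtColor(s['pixels'],cv2.COLOR_RGB2BGR)
for p in ([.664,.034],[.652,-.081]): 
    q=fitlid(s,*p,-.107,.092,.008,.04);print(q);draw(s,img,q,.092)
cv2.imwrite('pics/w7f.png',cv2.resize(img[0:150,160:400],None,fx=3,fy=3))
E
```

```text
[ 0.666   0.0352 -0.1106  5.7198]
[ 0.6537 -0.0814 -0.1008  4.2824]
```

View pics/w7f.png

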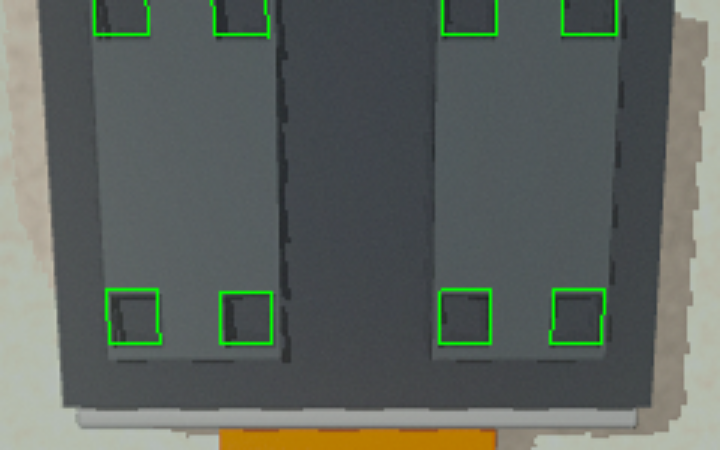

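>>> step_arm([
  [1,-34,388,60,-14],
  [1,-34,388,120,-14],
  [1,-34,388,120,-14],
  [1,-34,388,120,-14],
  [1,-34,388,120,-14],
  [1,-34,388,140,-14],
  [1,-34,388,170,-14],
  [1,-34,388,176,-14],
  [1,-34,388,176,-14],
  [1,-34,388,176,-14],
])

```text
time: 23.5
tool_pos: [0.4476, -0.3931, 0.1538]
ee_rot: [3.139, -0.002, 0.14]
wrist_force: [-0.6, -0.5, -0.0]
width: 0.0942
```

```bash
python3 -c "
from h import *
print(tool(),rows([.4453,-.3939,.025],.1422))"
```

```text
(array([ 0.44760964, -0.39307455,  0.15381082]), np.float64(0.13960739622834706)) [-2.400e+00  5.000e-01  1.288e+02 -1.000e-01]
```

>>> step_arm([
  [1,-2.4,0.5,40,0],
  [1,-2.4,0.5,80,0],
  [1,-2.4,0.5,110,0],
  [1,-2.4,0.5,125,0],
  [1,-2.4,0.5,129,0],
  [1,-2.4,0.5,129,0],
  [-1,-2.4,0.5,129,0],
  [-1,-2.4,0.5,129,0],
  [-1,-2.4,0.5,129,0],
  [-1,-2.4,0.5,129,0],
  [-1,-2.4,0.5,129,0],
  [-1,-2.4,0.5,129,0],
  [-1,-2.4,0.5,115,0],
  [-1,-2.4,0.5,80,0],
  [-1,-2.4,0.5,20,0],
  [-1,-2.4,0.5,-40,0],
  [-1,-2.4,0.5,-60,0],
  [-1,-2.4,0.5,-60,0],
])

```text
time: 25.75
tool_pos: [0.4447, -0.3956, 0.2137]
ee_rot: [3.137, -0.002, 0.138]
wrist_force: [0.9, 0.3, -5.2]
width: 0.062
```

```bash
python3 -c "
from h import *
print(tool(),robot.get_obs()['width'],rows([.6536,-.0808,.2],-.107))"
```

```text
(array([ 0.44468306, -0.39557069,  0.21369091]), np.float64(0.1378052869568238)) 0.06199450405398799 [ 250.2 -283.1   13.7   14. ]
```

>>> step_arm([
  [-1,25,-28,0,2],
  [-1,55,-62,0,5],
  [-1,85,-96,0,8],
  [-1,115,-130,0,10],
  [-1,145,-164,0,12],
  [-1,175,-198,0,14],
  [-1,205,-232,0,14],
  [-1,230,-260,0,14],
  [-1,245,-277,10,14],
  [-1,250,-283,20,14],
  [-1,250,-283,20,14],
  [-1,250,-283,20,14],
  [-1,250,-283,20,14],
])

```text
time: 27.38
tool_pos: [0.6527, -0.0811, 0.1924]
ee_rot: [3.141, -0.001, -0.108]
wrist_force: [-0.5, 0.4, -4.5]
width: 0.0621
```

```bash
python3 - <<'E'
from h import *
print(tool(),robot.get_obs()['width'],rows([.6536,-.0808,.115],-.107))
s=cams.snapshot('wrist'); p,y=tool(); z=p[2]-.025+.07
img=cv2.cvtColor(s['pixels'],cv2.COLOR_RGB2BGR); q=fitlid(s,p[0],p[1],y,z,.01,.1); print('held lid',q); draw(s,img,q,z); cv2.imwrite('pics/w8.png',img)
E
```

```text
(array([ 0.65273605, -0.08113987,  0.19236958]), np.float64(-0.10805383763776133)) 0.062073205592256826 [ 0.8 -0.4 77.4 -0.1]
held lid [ 0.6546 -0.0822 -0.1096 20.1568]
```

View pics/w8.png

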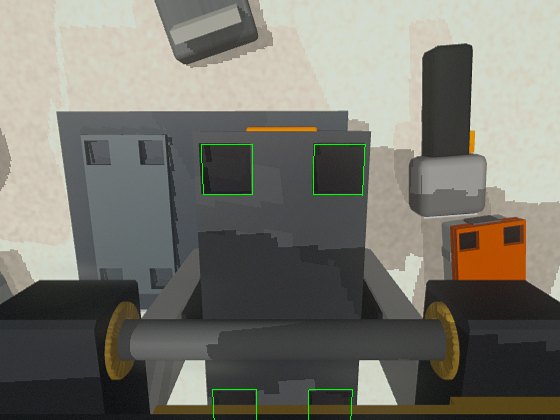

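```bash
python3 - <<'E'
from h import *
s=cams.snapshot('wrist')
img=cv2.cvtColor(s['pixels'],cv2.COLOR_RGB2BGR)
q=fitlid(s,.666,.0346,-.107,.092,.008,.03); print(q, 'R:',q[:2]-.116*np.array([np.sin(.107),np.cos(.107)]))
draw(s,img,q,.092); cv2.imwrite('pics/w8f.png',cv2.resize(img[100:310,50:250],None,fx=3,fy=2.8))
E
```

```text
[ 0.6643  0.0354 -0.1008 18.6222] R: [ 0.65191167 -0.07993659]
```

View pics/w8f.png

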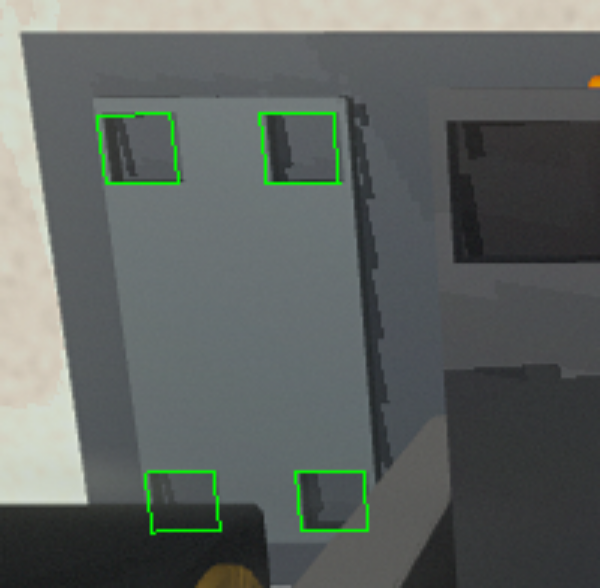

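>>> step_arm([
  [-1,-0.8,-1,40,0],
  [-1,-0.8,-1,60,0],
  [-1,-0.8,-1,68,0],
  [-1,-0.8,-1,72,0],
  [-1,-0.8,-1,74,0],
  [-1,-0.8,-1,76,0],
  [-1,-0.8,-1,76,0],
])

```text
time: 28.35
tool_pos: [0.6524, -0.0789, 0.1159]
ee_rot: [3.141, -0.001, -0.106]
wrist_force: [-0.1, 0.5, -5.8]
width: 0.0616
```

>>> step_arm([
  [-1,0,0,2,0],
  [-1,0,0,4,0],
  [-1,0,0,5,0],
  [-1,0,0,5,0],
])

```text
time: 28.85
tool_pos: [0.652, -0.0788, 0.1102]
ee_rot: [3.142, 0.0, -0.106]
wrist_force: [-0.2, -0.5, -4.9]
width: 0.0616
```

>>> step_arm([
  [-1,0,0,2,0],
  [-1,0,0,3,0],
  [-1,0,0,3,0],
])

```text
time: 29.22
tool_pos: [0.6521, -0.0788, 0.1088]
ee_rot: [3.141, -0.001, -0.106]
wrist_force: [-3.3, 0.3, 1.9]
width: 0.0615
```

>>> step_arm([
  [1,0,0,0,0],
  [1,0,0,0,0],
  [1,0,0,0,0],
  [1,0,0,0,0],
  [1,0,0,-40,0],
  [1,0,0,-100,0],
  [1,-60,0,-160,0],
  [1,-110,-60,-220,0],
  [1,-110,-60,-230,0],
  [1,-110,-60,-230,0],
  [1,-110,-60,-230,0],
])

```text
time: 30.6
tool_pos: [0.5493, -0.0075, 0.337]
ee_rot: [3.141, -0.0, -0.106]
wrist_force: [-0.1, 0.5, -0.5]
width: 0.0939
```

```bash
python3 - <<'E'
from h import *
s=cams.snapshot('wrist'); print(tool())
img=cv2.cvtColor(s['pixels'],cv2.COLOR_RGB2BGR)
q=fitlid(s,.6536,-.0808,-.107,.156,.01,.08); print('deep on R',q); draw(s,img,q,.156)
q=fitlid(s,.665,.0346,-.107,.092,.008,.03); print('L',q, 'R:',q[:2]-.116*np.array([np.sin(.107),np.cos(.107)])); draw(s,img,q,.092)
cv2.imwrite('pics/w9.png',img)
print(rows([.424,.3808,.2],.0877))
E
```

```text
(array([ 0.54921044, -0.0078195 ,  0.33563129]), np.float64(-0.1068425989420636))
deep on R [ 0.6555 -0.0816 -0.1098 28.6383]
L [ 0.6646  0.0354 -0.1012 17.6395] R: [ 0.65221167 -0.07993659]
[-165.9 -373.1  135.6  -11.1]
```

View pics/w9.png

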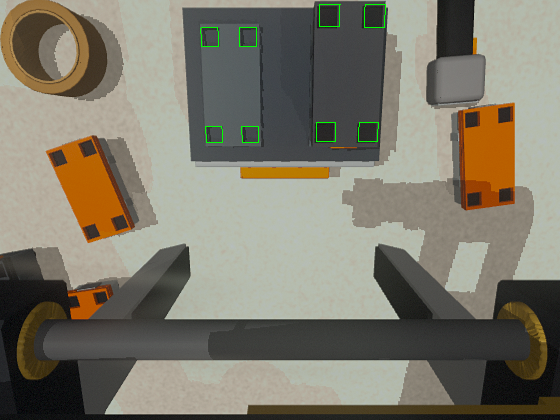

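>>> step_arm([
  [1,-30,-60,0,-5],
  [1,-60,-120,0,-11],
  [1,-90,-180,20,-11],
  [1,-120,-240,40,-11],
  [1,-150,-300,60,-11],
  [1,-166,-373,80,-11],
  [1,-166,-373,80,-11],
  [1,-166,-373,80,-11],
  [1,-166,-373,80,-11],
  [1,-166,-373,80,-11],
])

```text
time: 31.9
tool_pos: [0.4246, 0.3798, 0.2575]
ee_rot: [3.141, -0.0, 0.083]
wrist_force: [-0.1, -0.7, 1.6]
width: 0.094
```

```bash
python3 - <<'E'
from h import *
s=cams.snapshot('wrist'); p,y=tool();print(p,y)
q=fitlid(s,.424,.3808,.0877,.07,.012,.1); print('deepL',q)
m=(q[:3]+[.424,.3808,.0877])/2
print(m,rows([m[0],m[1],.025],m[2]))
E
```

```text
[0.42462814 0.37984249 0.25784834] 0.08322696913498095
deepL [ 0.4241  0.38    0.0841 34.2946]
[0.42405 0.3804  0.0859 ] [-5.000e-01 -6.000e-01  2.328e+02 -2.000e-01]
```

>>> step_arm([
  [0.6,-0.5,-0.6,60,0],
  [0.6,-0.5,-0.6,120,0],
  [0.6,-0.5,-0.6,180,0],
  [0.6,-0.5,-0.6,215,0],
  [0.6,-0.5,-0.6,229,0],
  [0.6,-0.5,-0.6,233,0],
  [0.6,-0.5,-0.6,233,0],
  [-1,-0.5,-0.6,233,0],
  [-1,-0.5,-0.6,233,0],
  [-1,-0.5,-0.6,233,0],
  [-1,-0.5,-0.6,233,0],
  [-1,-0.5,-0.6,233,0],
  [-1,-0.5,-0.6,220,0],
  [-1,-0.5,-0.6,180,0],
  [-1,-0.5,-0.6,130,0],
  [-1,-0.5,-0.6,80,0],
  [-1,-0.5,-0.6,45,0],
  [-1,-0.5,-0.6,40,0],
  [-1,-0.5,-0.6,40,0],
])

```text
time: 34.33
tool_pos: [0.4224, 0.3813, 0.2154]
ee_rot: [3.14, 0.003, 0.086]
wrist_force: [-0.0, -0.7, -4.6]
width: 0.0617
```

```bash
python3 -c "
from h import *
print(tool(),robot.get_obs()['width'],rows([.6645,.0363,.2],-.107))"
```

```text
(array([0.42238346, 0.38129718, 0.21540989]), np.float64(0.08579690909546223)) 0.061729894787889976 [211.7 364.5  15.4  11. ]
```

>>> step_arm([
  [-1,15,26,0,1],
  [-1,37,65,0,3],
  [-1,60,104,0,5],
  [-1,84,145,0,8],
  [-1,108,186,0,10],
  [-1,132,227,0,11],
  [-1,156,268,0,11],
  [-1,180,310,0,11],
  [-1,200,345,10,11],
  [-1,209,360,20,11],
  [-1,211.7,364.5,20,11],
  [-1,211.7,364.5,20,11],
  [-1,211.7,364.5,20,11],
])

```text
time: 35.95
tool_pos: [0.665, 0.038, 0.1984]
ee_rot: [-3.141, -0.001, -0.105]
wrist_force: [0.9, 0.6, -4.5]
width: 0.0619
```

```bash
python3 - <<'E'
from h import *
s=cams.snapshot('wrist'); p,y=tool(); z=p[2]-.025+.07
q=fitlid(s,p[0],p[1],y,z,.01,.1); print(p,y,robot.get_obs()['width'],'held lid',q,'offset',q[:2]-p[:2])
print(fitlid(s,.6546,-.0812,-.107,.156,.006,.05))
print(rows([.6645,.0363,.115],-.107))
E
```

```text
[0.66502849 0.03796591 0.19851708] -0.10458262821031106 0.0622160199058705 held lid [ 0.667   0.0381 -0.097  19.7202] offset [0.00197151 0.00013409]
[ 0.6565 -0.0809 -0.1001 21.2187]
[-0.4  1.7 83.5  0.1]
```

>>> step_arm([
  [-1,0.3,2.5,40,0],
  [-1,0.3,2.5,65,0],
  [-1,0.3,2.5,75,0],
  [-1,0.3,2.5,80,0],
  [-1,0.3,2.5,82,0],
  [-1,0.3,2.5,84,0],
  [-1,0.3,2.5,86,0],
  [-1,0.3,2.5,86,0],
])

```text
time: 37.0
tool_pos: [0.6653, 0.0341, 0.1123]
ee_rot: [-3.141, -0.001, -0.106]
wrist_force: [-2.7, 1.1, -1.6]
width: 0.0621
```

>>> step_arm([
  [-1,0,0,1,0],
  [-1,0,0,2.5,0],
  [-1,0,0,2.5,0],
])

```text
time: 37.38
tool_pos: [0.6654, 0.0341, 0.1122]
ee_rot: [-3.141, -0.002, -0.106]
wrist_force: [-6.0, 0.3, 7.1]
width: 0.0618
```

>>> step_arm([
  [-1,-1,0,0,0],
  [-1,-2,0,0,0],
  [-1,-2,0,0,0],
])

```text
time: 37.75
tool_pos: [0.6652, 0.0341, 0.1122]
ee_rot: [-3.141, -0.006, -0.106]
wrist_force: [-0.8, -0.2, 6.1]
width: 0.0616
```

>>> step_arm([
  [-1,0,0,-2.5,0],
  [-1,0,0,-2.5,0],
])

```text
time: 38.0
tool_pos: [0.6645, 0.0341, 0.1122]
ee_rot: [-3.142, -0.003, -0.107]
wrist_force: [1.3, -0.6, 1.6]
width: 0.0618
```

>>> step_arm([
  [-1,0,0,2.5,0],
  [-1,0,0,3.5,0],
  [-1,0,0,3.5,0],
])

```text
time: 38.38
tool_pos: [0.6646, 0.0341, 0.1121]
ee_rot: [-3.141, -0.005, -0.106]
wrist_force: [-2.1, -0.5, 10.2]
width: 0.0616
```

>>> step_arm([
  [-1,0,0,-4,0],
  [-1,-2,0,-4,0],
  [-1,-4,0,-4,0],
  [-1,-4,0,-4,0],
])

```text
time: 38.88
tool_pos: [0.6604, 0.0345, 0.1122]
ee_rot: [3.142, -0.003, -0.107]
wrist_force: [4.8, -0.6, 1.5]
width: 0.0619
```

>>> step_arm([
  [-1,4,0,0,0],
  [-1,6,0,0,0],
  [-1,8,0,0,0],
  [-1,8,0,0,0],
])

```text
time: 39.38
tool_pos: [0.665, 0.0342, 0.1124]
ee_rot: [3.141, 0.005, -0.106]
wrist_force: [-5.4, 0.6, 5.0]
width: 0.0615
```

>>> step_arm([
  [-1,-2.5,0,0,0],
  [-1,-4.6,0,0,0],
  [-1,-4.6,4,0,0],
  [-1,-4.6,4,0,0],
])

```text
time: 39.88
tool_pos: [0.6625, 0.0326, 0.1122]
ee_rot: [-3.137, -0.0, -0.105]
wrist_force: [2.6, 5.6, 2.5]
width: 0.0619
```

>>> step_arm([
  [-1,0,-4,0,0],
  [-1,0,-8,0,0],
  [-1,0,-8,0,0],
  [-1,0,-8,0,0],
])

```text
time: 40.38
tool_pos: [0.6628, 0.0368, 0.1122]
ee_rot: [3.139, 0.0, -0.108]
wrist_force: [-1.5, -5.0, 5.0]
width: 0.0616
```

>>> step_arm([
  [-1,0,4,0,0],
  [-1,0,4,1,0],
  [-1,0,4,1,0],
  [1,0,4,1,0],
  [1,0,4,1,0],
  [1,0,4,1,0],
  [1,0,4,1,0],
  [1,0,4,-40,0],
  [1,0,4,-100,0],
  [1,-60,4,-160,0],
  [1,-110,60,-220,0],
  [1,-110,60,-220,0],
  [1,-110,60,-220,0],
  [1,-110,60,-220,0],
])

```text
time: 42.12
tool_pos: [0.5476, -0.0095, 0.3309]
ee_rot: [-3.141, 0.001, -0.106]
wrist_force: [0.1, -0.2, -0.3]
width: 0.0938
```

```bash
python3 - <<'E'
from h import *
s=cams.snapshot('wrist'); print(tool())
img=cv2.cvtColor(s['pixels'],cv2.COLOR_RGB2BGR)
for p in ([.6546,-.0808],[.665,.035]):
    q=fitlid(s,*p,-.107,.156,.01,.06); print(q); draw(s,img,q,.156)
q=fitlid(s,.5516,-.2686,.0389,.048,.018,.2); print('shR',q); draw(s,img,q,.048)
cv2.imwrite('pics/w10.png',img)
print(rows([.5516,-.2686,.2],.039))
E
```

```text
(array([ 0.54752909, -0.00928216,  0.32966589]), np.float64(-0.10604137696911242))
[ 0.6526 -0.0814 -0.1058 22.0988]
[ 0.6647  0.0366 -0.1078 35.2134]
shR [ 5.52100e-01 -2.70000e-01  3.69000e-02  5.34694e+01]
[ 31.5 257.4 129.7  -8.3]
```

View pics/w10.png

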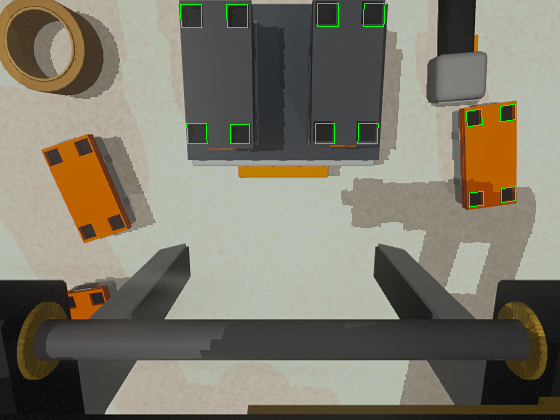

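>>> step_arm([
  [1,31,257,0,-8],
  [1,31,257,0,-8],
  [1,31,257,0,-8],
  [1,31,257,50,-8],
  [1,31,257,110,-8],
  [1,31,257,180,-8],
  [1,31,257,200,-8],
  [1,31,257,200,-8],
  [1,31,257,200,-8],
])

```text
time: 43.3
tool_pos: [0.5519, -0.2685, 0.1326]
ee_rot: [3.141, -0.001, 0.034]
wrist_force: [-0.6, -0.9, 1.2]
width: 0.0938
```

```bash
python3 -c "
from h import *
print(tool(),rows([.5512,-.2693,.0125],.038))"
```

```text
(array([ 0.55186776, -0.26848214,  0.1325961 ]), np.float64(0.03395512183350302)) [ -0.7   0.8 120.1  -0.2]
```

>>> step_arm([
  [1,-0.7,0.8,50,0],
  [1,-0.7,0.8,90,0],
  [1,-0.7,0.8,112,0],
  [1,-0.7,0.8,118.5,0],
  [1,-0.7,0.8,118.5,0],
  [1,-0.7,0.8,118.5,0],
  [-1,-0.7,0.8,118.5,0],
  [-1,-0.7,0.8,118.5,0],
  [-1,-0.7,0.8,118.5,0],
  [-1,-0.7,0.8,118.5,0],
  [-1,-0.7,0.8,118.5,0],
  [-1,-0.7,0.8,118.5,0],
])

```text
time: 44.8
tool_pos: [0.5502, -0.2692, 0.0136]
ee_rot: [-3.141, -0.0, 0.033]
wrist_force: [-0.7, 1.8, 0.9]
width: 0.062
```

>>> step_arm([
  [-1,0,0,-20,0],
  [-1,0,0,-60,0],
  [-1,0,0,-110,0],
  [-1,0,0,-170,0],
  [-1,0,0,-210,0],
  [-1,0,0,-220,0],
  [-1,0,0,-220,0],
  [-1,0,0,-220,0],
])

```text
time: 45.8
tool_pos: [0.5492, -0.2688, 0.2302]
ee_rot: [-3.139, 0.005, 0.033]
wrist_force: [-0.0, 0.3, -2.0]
width: 0.0617
```

```bash
python3 -c "
from h import *
print(tool(),robot.get_obs()['width'],rows([.651,-.080,.225],-.107))"
```

```text
(array([ 0.54917812, -0.26879147,  0.23024601]), np.float64(0.03316149323484452)) 0.06172127124560897 [ 108.  -185.3    5.2    8. ]
```

>>> step_arm([
  [-1,15,-25,0,2],
  [-1,35,-60,0,4],
  [-1,57,-98,0,6],
  [-1,80,-137,0,8],
  [-1,97,-167,0,8],
  [-1,106,-181,0,8],
  [-1,108,-185,0,8],
  [-1,108,-185,0,8],
  [-1,108,-185,0,8],
])

```text
time: 46.92
tool_pos: [0.6516, -0.0822, 0.2336]
ee_rot: [3.141, 0.0, -0.108]
wrist_force: [0.7, -0.9, -3.0]
width: 0.0619
```

```bash
python3 - <<'E'
from h import *
s=cams.snapshot('wrist'); p,y=tool(); z=p[2]-.0136+.048
q=fitlid(s,p[0],p[1],y,z,.01,.1); print(p,y,robot.get_obs()['width'],'held lid',q,'offset',q[:2]-p[:2])
print(rows([.651,-.080,.166],-.107))
E
```

```text
[ 0.6516584  -0.08216809  0.2336977 ] -0.10817600347553125 0.06206144884562993 held lid [ 0.6539 -0.0836 -0.1155 64.4484] offset [ 0.0022416  -0.00143191]
[-0.9 -2.1 67.7 -0.1]
```

>>> step_arm([
  [-1,-0.9,-2.1,30,0],
  [-1,-0.9,-2.1,50,0],
  [-1,-0.9,-2.1,58,0],
  [-1,-0.9,-2.1,62,0],
  [-1,-0.9,-2.1,64,0],
  [-1,-0.9,-2.1,66,0],
  [-1,-0.9,-2.1,68,0],
  [-1,-0.9,-2.1,68,0],
])

```text
time: 47.98
tool_pos: [0.6513, -0.0786, 0.1655]
ee_rot: [3.142, 0.0, -0.106]
wrist_force: [-0.4, -0.0, -4.0]
width: 0.062
```

>>> step_arm([
  [-1,0,0,1.5,0],
  [-1,0,0,3,0],
  [-1,0,0,4,0],
  [-1,0,0,4,0],
])

```text
time: 48.48
tool_pos: [0.6516, -0.0787, 0.1632]
ee_rot: [3.141, -0.002, -0.106]
wrist_force: [-2.3, 1.0, 5.9]
width: 0.062
```

>>> step_arm([
  [1,0,0,-1,0],
  [1,0,0,-1,0],
  [1,0,0,-1,0],
  [1,0,0,-1,0],
  [1,0,0,-40,0],
  [1,0,0,-100,0],
  [1,0,0,-100,0],
])

```text
time: 49.35
tool_pos: [0.6537, -0.0792, 0.2691]
ee_rot: [3.14, -0.013, -0.106]
wrist_force: [0.4, 0.2, 1.1]
width: 0.0943
```

```bash
python3 -c "
from h import *
print(tool(),rows([.563,.262,.25],.196))"
```

```text
(array([ 0.65365724, -0.07915774,  0.26913695]), np.float64(-0.10642873578447687)) [-126.4 -329.6   19.1  -17.3]
```

>>> step_arm([
  [1,-20,-50,-10,0],
  [1,-45,-110,-10,-9],
  [1,-70,-170,-10,-17],
  [1,-95,-230,0,-17],
  [1,-115,-290,10,-17],
  [1,-126,-330,20,-17],
  [1,-126,-330,20,-17],
  [1,-126,-330,20,-17],
  [1,-126,-330,20,-17],
])

```text
time: 50.48
tool_pos: [0.5618, 0.2614, 0.2417]
ee_rot: [3.141, -0.001, 0.188]
wrist_force: [0.3, 0.2, 0.5]
width: 0.094
```

```bash
python3 - <<'E'
from h import *
s=cams.snapshot('wrist'); p,y=tool(); print(p,y)
q=fitlid(s,.563,.262,.196,.048,.02,.2); print('shFar',q)
print(rows([q[0]-.0015,q[1],.0135],q[2]))
E
```

```text
[0.56182898 0.2613584  0.24185066] 0.18796053118570621
shFar [ 0.5637  0.2367  0.2045 51.2587]
[ -4.2  24.3 228.4  -0.9]
```

```bash
python3 - <<'E'
from h import *
for c in ('wrist','scene'):
  s=cams.snapshot(c)
  for r in models.pinpoint(s,'shallow1_centre'):
    print(c,np.round(r['position'],3),round(r['p'],2))
  if c=='wrist':
    q=fitlid(s,.5637,.2367,.2045,.048,.008,.1); print(q); q2=fitlid(s,.563,.262,.196,.048,.006,.1); print(q2)
E
```

```text
[ 0.5637  0.2367  0.2047 51.2884]
[ 0.5555  0.2763  0.1991 28.0854]
scene [ 0.657 -0.08   0.177] 0.63
```

>>> step_arm([
  [1,-4.2,24.3,60,-1],
  [1,-4.2,24.3,120,-1],
  [1,-4.2,24.3,175,-1],
  [1,-4.2,24.3,210,-1],
  [1,-4.2,24.3,224,-1],
  [1,-4.2,24.3,227.5,-1],
  [1,-4.2,24.3,227.5,-1],
  [1,-4.2,24.3,227.5,-1],
  [-1,-4.2,24.3,227.5,-1],
  [-1,-4.2,24.3,227.5,-1],
  [-1,-4.2,24.3,227.5,-1],
  [-1,-4.2,24.3,227.5,-1],
  [-1,-4.2,24.3,227.5,-1],
  [-1,-4.2,24.3,227.5,-1],
])

```text
time: 52.48
tool_pos: [0.5617, 0.2379, 0.014]
ee_rot: [3.141, 0.0, 0.208]
wrist_force: [-0.5, -1.0, -0.1]
width: 0.0619
```

>>> step_arm([
  [-1,0,0,-20,0],
  [-1,0,0,-60,0],
  [-1,0,0,-110,0],
  [-1,0,0,-170,0],
  [-1,0,0,-210,0],
  [-1,0,0,-220,0],
  [-1,0,0,-220,0],
  [-1,0,0,-220,0],
])

```text
time: 53.48
tool_pos: [0.5604, 0.2378, 0.2307]
ee_rot: [3.141, 0.006, 0.208]
wrist_force: [0.4, 0.2, -1.5]
width: 0.0616
```

```bash
python3 -c "
from h import *
print(tool(),robot.get_obs()['width'],rows([.6627,.0347,.235],-.107))"
```

```text
(array([0.56042639, 0.23784201, 0.23071525]), np.float64(0.20775513086757091)) 0.06159399309403241 [ 58.2 219.9  -4.3  18. ]
```

>>> step_arm([
  [-1,6,22,-4,3],
  [-1,14,55,-4,7],
  [-1,23,90,-4,11],
  [-1,33,126,-4,15],
  [-1,43,162,-4,18],
  [-1,51,195,-4,18],
  [-1,57,214,-4,18],
  [-1,58,220,-4,18],
  [-1,58,220,-4,18],
  [-1,58,220,-4,18],
])

```text
time: 54.72
tool_pos: [0.6634, 0.0361, 0.2382]
ee_rot: [-3.141, -0.0, -0.105]
wrist_force: [1.0, -1.0, -2.2]
width: 0.062
```

```bash
python3 - <<'E'
from h import *
s=cams.snapshot('wrist'); p,y=tool(); z=p[2]-.014+.048
q=fitlid(s,p[0],p[1],y,z,.01,.1); print(p,y,robot.get_obs()['width'],'held lid',q,'offset',q[:2]-p[:2])
print('shR',fitlid(s,.652,-.080,-.107,.198,.01,.05))
print(rows([.6627,.0347,.167],-.107))
E
```

```text
[0.66341494 0.0360882  0.23831296] -0.10488008241145352 0.06182658557691273 held lid [ 6.66000e-01  3.57000e-02 -9.76000e-02  6.53578e+01] offset [ 0.00258506 -0.0003882 ]
shR [ 0.6536 -0.0787 -0.0949 32.4758]
[-0.6  1.5 71.3  0.1]
```

>>> step_arm([
  [-1,-0.8,1.5,30,0],
  [-1,-0.8,1.5,52,0],
  [-1,-0.8,1.5,62,0],
  [-1,-0.8,1.5,66,0],
  [-1,-0.8,1.5,68,0],
  [-1,-0.8,1.5,70,0],
  [-1,-0.8,1.5,72,0],
  [-1,-0.8,1.5,72,0],
])

```text
time: 55.78
tool_pos: [0.6628, 0.0334, 0.166]
ee_rot: [-3.142, -0.0, -0.106]
wrist_force: [-0.2, -0.1, -2.8]
width: 0.0616
```

>>> step_arm([
  [-1,0,0,1.5,0],
  [-1,0,0,3,0],
  [-1,0,0,4,0],
  [-1,0,0,4,0],
])

```text
time: 56.28
tool_pos: [0.6631, 0.0338, 0.1637]
ee_rot: [-3.141, -0.002, -0.106]
wrist_force: [-1.4, 1.4, 4.8]
width: 0.0619
```

>>> step_arm([
  [1,0,0,-1,0],
  [1,0,0,-1,0],
  [1,0,0,-1,0],
  [1,0,0,-1,0],
  [1,0,0,-40,0],
  [1,0,0,-95,0],
  [1,0,0,-95,0],
])

```text
time: 57.15
tool_pos: [0.665, 0.0333, 0.2641]
ee_rot: [-3.141, -0.012, -0.107]
wrist_force: [-0.0, 1.3, 0.8]
width: 0.0936
```

```bash
python3 -c "
from h import *
print(tool(),rows([.366,.272,.25],.053))"
```

```text
(array([0.66496504, 0.03331136, 0.26407836]), np.float64(-0.10658410086492975)) [-322.7 -205.5   14.1   -9.1]
```

>>> step_arm([
  [1,-50,-32,-10,0],
  [1,-100,-64,-10,-5],
  [1,-150,-96,-10,-9],
  [1,-200,-128,0,-9],
  [1,-250,-160,14,-9],
  [1,-300,-190,14,-9],
  [1,-323,-205,14,-9],
  [1,-323,-205,14,-9],
  [1,-323,-205,14,-9],
  [1,-323,-205,14,-9],
])

```text
time: 58.4
tool_pos: [0.3642, 0.2709, 0.2425]
ee_rot: [3.141, 0.001, 0.049]
wrist_force: [0.8, 1.3, 0.1]
width: 0.094
```

```bash
python3 - <<'E'
from h import *
s=cams.snapshot('wrist'); p,y=tool(); print(p,y)
q=fitlid(s,.3665,.2718,.053,.048,.02,.2); print('shNear',q)
print(rows([q[0]-.0015,q[1],.0135],q[2]))
E
```

```text
[0.36420093 0.27089585 0.24256674] 0.048796325508552174
shNear [ 0.3665  0.2719  0.055  53.7851]
[  0.8  -1.  229.1  -0.4]
```

>>> step_arm([
  [1,0.8,-1,60,0],
  [1,0.8,-1,120,0],
  [1,0.8,-1,175,0],
  [1,0.8,-1,210,0],
  [1,0.8,-1,224,0],
  [1,0.8,-1,228,0],
  [1,0.8,-1,228,0],
  [1,0.8,-1,228,0],
  [-1,0.8,-1,228,0],
  [-1,0.8,-1,228,0],
  [-1,0.8,-1,228,0],
  [-1,0.8,-1,228,0],
  [-1,0.8,-1,228,0],
  [-1,0.8,-1,228,0],
])

```text
time: 60.2
tool_pos: [0.3641, 0.2727, 0.015]
ee_rot: [-3.142, -0.0, 0.051]
wrist_force: [-1.5, 0.8, 0.7]
width: 0.0614
```

>>> step_arm([
  [-1,0,0,-20,0],
  [-1,0,0,-60,0],
  [-1,0,0,-110,0],
  [-1,0,0,-170,0],
  [-1,0,0,-230,0],
  [-1,0,0,-260,0],
  [-1,0,0,-260,0],
  [-1,0,0,-260,0],
])

```text
time: 61.2
tool_pos: [0.3634, 0.2722, 0.2725]
ee_rot: [3.14, 0.004, 0.051]
wrist_force: [0.0, -0.5, -1.4]
width: 0.0617
```

```bash
python3 -c "
from h import *
print(tool(),robot.get_obs()['width'],rows([.6631,.0338,.28],-.107))"
```

```text
(array([0.36341696, 0.27222908, 0.27246871]), np.float64(0.05060988089674767)) 0.0616836820395993 [287.2 253.3  -7.5   9. ]
```

>>> step_arm([
  [-1,15,13,-8,1],
  [-1,40,35,-8,3],
  [-1,70,62,-8,5],
  [-1,103,91,-8,7],
  [-1,136,120,-8,9],
  [-1,170,150,-8,9],
  [-1,204,180,-8,9],
  [-1,238,210,-8,9],
  [-1,267,235,-8,9],
  [-1,282,249,-8,9],
  [-1,287,253,-8,9],
  [-1,287,253,-8,9],
  [-1,287,253,-8,9],
])

```text
time: 62.82
tool_pos: [0.6629, 0.0354, 0.2828]
ee_rot: [-3.141, 0.001, -0.105]
wrist_force: [-1.0, -0.7, -2.1]
width: 0.0619
```

```bash
python3 - <<'E'
from h import *
s=cams.snapshot('wrist'); p,y=tool(); z=p[2]-.015+.048
q=fitlid(s,p[0],p[1],y,z,.01,.1); print(p,y,robot.get_obs()['width'],'held lid',q,'offset',q[:2]-p[:2])
print('shR',fitlid(s,.652,-.080,-.107,.198,.01,.05))
print(rows([.6629,.0342,.211],-.107))
E
```

```text
[0.66293033 0.03539221 0.28324441] -0.10531303175577178 0.062172527622332496 held lid [ 6.66200e-01  3.50000e-02 -9.47000e-02  6.41602e+01] offset [ 0.00326967 -0.00039221]
shR [ 0.6538 -0.0792 -0.0886 47.1703]
[ 0.1  1.2 72.2  0.1]
```

>>> step_arm([
  [-1,-0.4,1,30,0],
  [-1,-0.4,1,52,0],
  [-1,-0.4,1,62,0],
  [-1,-0.4,1,67,0],
  [-1,-0.4,1,69,0],
  [-1,-0.4,1,71,0],
  [-1,-0.4,1,73,0],
  [-1,-0.4,1,73,0],
])

```text
time: 63.88
tool_pos: [0.6631, 0.0335, 0.21]
ee_rot: [3.141, -0.0, -0.106]
wrist_force: [0.2, -0.2, -2.2]
width: 0.0616
```

>>> step_arm([
  [-1,0,0,1.5,0],
  [-1,0,0,3,0],
  [-1,0,0,4,0],
  [-1,0,0,4,0],
])

```text
time: 64.38
tool_pos: [0.6632, 0.0335, 0.2066]
ee_rot: [3.141, -0.001, -0.106]
wrist_force: [-0.3, 0.5, -0.2]
width: 0.0618
```

>>> step_arm([
  [-1,0,0,1,0],
  [-1,0,0,2,0],
  [-1,0,0,2,0],
])

```text
time: 64.75
tool_pos: [0.6632, 0.0335, 0.2063]
ee_rot: [-3.142, -0.003, -0.106]
wrist_force: [-2.4, 0.1, 6.1]
width: 0.0617
```

>>> step_arm([
  [1,0,0,-1,0],
  [1,0,0,-1,0],
  [1,0,0,-1,0],
  [1,0,0,-1,0],
  [1,0,0,-40,0],
  [1,-30,0,-100,0],
  [1,-90,40,-150,0],
  [1,-140,60,-200,0],
  [1,-140,60,-200,0],
  [1,-140,60,-200,0],
])

```text
time: 66.0
tool_pos: [0.5168, -0.0117, 0.4085]
ee_rot: [3.141, -0.009, -0.108]
wrist_force: [0.5, -0.5, 0.1]
width: 0.0941
```

```bash
python3 - <<'E'
from h import *
s=cams.snapshot('wrist'); print(tool())
A=cv2.cvtColor(s['pixels'],cv2.COLOR_RGB2BGR)
for p,z in (([.653,-.080],.198),([.665,.035],.240)):
    q=fitlid(s,*p,-.107,z,.01,.06); print(q); draw(s,A,q,z)
cv2.imwrite('pics/w11.png',A)
C=[]
for c,(x,y) in (('scene',(262,215)),('side',(250,190))):
    s=cams.snapshot(c); print(c,[(l,np.round(r['position'],3).tolist(),round(r['p'],2)) for l in ('shallow1_centre','deep1_centre','drawer_handle','place_left','pack1_centre') for r in models.pinpoint(s,l) if r['p']>.4])
    im=cv2.cvtColor(s['pixels'],cv2.COLOR_RGB2BGR)[y-90:y+60,x-65:x+65]; C.append(cv2.resize(im,None,fx=3,fy=3,interpolation=2))
cv2.imwrite('pics/sv11.png',np.hstack(C))
E
```

```text
(array([ 0.51755804, -0.01134138,  0.40549559]), np.float64(-0.10694647893378062))
[ 0.6534 -0.0805 -0.1063 37.0806]
[ 0.6661  0.0334 -0.1065 29.3923]
scene [('shallow1_centre', [0.653, -0.074, 0.174], 0.83), ('deep1_centre', [0.656, -0.081, 0.12], 0.6), ('drawer_handle', [0.554, -0.012, 0.05], 0.55), ('place_left', [0.663, 0.032, 0.087], 0.58)]
side [('shallow1_centre', [0.647, -0.078, 0.172], 0.81), ('deep1_centre', [0.652, -0.079, 0.119], 0.6), ('drawer_handle', [0.551, -0.012, 0.053], 0.67), ('place_left', [0.666, 0.031, 0.081], 0.73), ('place_left', [0.652, -0.08, 0.172], 0.7), ('pack1_centre', [0.552, -0.013, 0.052], 0.47)]
```

View pics/w11.png

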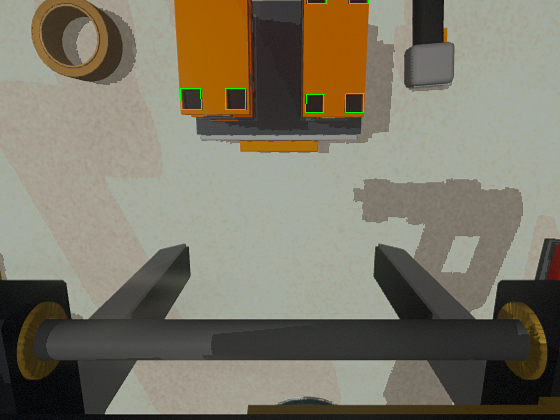

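View pics/sv11.png

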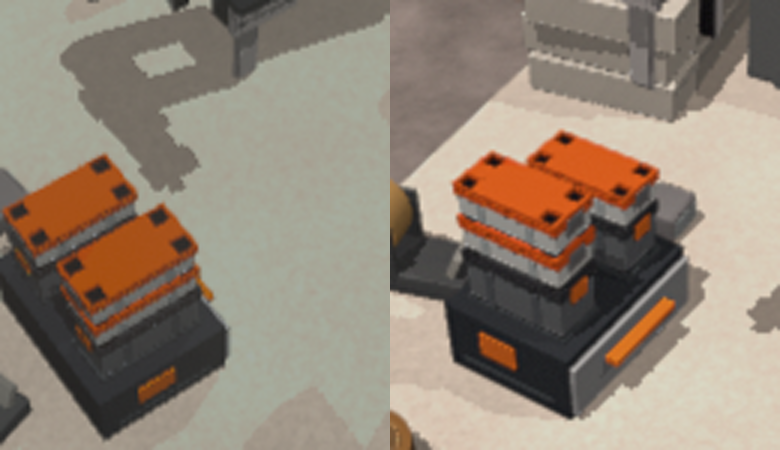

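```bash
python3 -c "
from h import *
print(robot.close_job())"
```

```text
the job is handed in; nothing more can be done
None
```

The kit is made up and handed in at about 66 s on the robot's clock. No verdict was reported.

**What I did**
- **Drawer:** I laid both parts packs flat in it and pushed it shut by the handle. It stopped moving while the push force rose to about 19 N.
- **Tubs:** There is one deep tub on each place. The right one carries one shallow tub and the left one carries two. This start had three shallow tubs.
- **Knocked tub:** One shallow tub had been shoved about 25 mm sideways before I reached it. I measured it again and picked it up from its new spot.

**Last checks**
- **Heights:** The three shallow tubs stopped within 1 mm of the expected seated heights.
- **Deep tubs:** The two stopped 3.4 mm apart in height. The left one moved only about 4 mm each way when nudged, which matches the recess play, so I took it as seated. I didn't nudge the right one, but it stopped lower still. By my estimate it sits about 2.5 mm from the middle of its place, within the 6 mm limit.
- **Camera:** The top lids fit parallel to the unit to within about 0.001 rad and sit 115 mm apart, against 116 mm nominal. The scene and side pictures show both stacks straight and the drawer shut.
- **Disagreements:** The wrist camera and the arm's own readings differed by up to about 3 mm throughout.
- **Not measured:** I couldn't see the packs once the drawer was shut, and I didn't measure the bystander items at the end.

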